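# Release the two-key stock drawer

## Task

Open the walnut stock box on the bench board: with the fingertips push its red lock tab sideways along the lid, all the way to the end with the green dot, then press both yellow keys down together, one fingertip on each, and hold them down until the spring drawer has come fully out by itself; then let both keys come up and move clear. Everything is pushed or pressed, nothing is lifted: do not touch the drawer, do not shove or tip the box, and leave the other things on the board where they are.

Things in the scene. Friction and masses are not known exactly. Their poses are not given: they have to be found in the camera images.
- stock_box: Walnut stock box with an aluminium lid plate, standing loose on the bench board on its own weight (about 1.4 to 2 kg). 100 mm deep (its x), 116 mm wide (its y), lid surface 62 mm above its underside. Origin: centre of the underside; x points to its back, away from the drawer front; y to its left (seen from the drawer front), z up. It stands with the drawer front more or less toward the robot, turned up to 0.3 rad either way.
- key_left (a joint): Travel of the left yellow key: 0 up, 0.006 m fully down. Spring return, 1.2 N to start it and 4 N fully down. Its catch lets the drawer go once the key is down 4 mm or more, and bites again into the next tooth of the drawer (every 10 mm of its way) as soon as the key comes up.
- key_left_top (a point): Centre of the top face of the left round yellow key, 24 mm across; 12 mm above the lid when up and 6 mm when fully down. It lies at x = +20, y = +29 mm in the box's frame, 58 mm from the other key. A dark collar 31 mm across and 3 mm high surrounds it.
- key_right (a joint): Travel of the right yellow key: 0 up, 0.006 m fully down. Spring return, 1.2 N to start it and 4 N fully down. Its catch lets the drawer go once the key is down 4 mm or more, and bites again into the next tooth of the drawer (every 10 mm of its way) as soon as the key comes up.
- key_right_top (a point): Centre of the top face of the right round yellow key, 24 mm across; 12 mm above the lid when up and 6 mm when fully down. It lies at x = +20, y = -29 mm in the box's frame, 58 mm from the other key. A dark collar 31 mm across and 3 mm high surrounds it.
- lock_tab (a joint): Slide of the red lock tab: 0 at the locked end (beside the white dot), 0.024 m at the free end (beside the green dot). Grows toward the box's +y (its left). Stiff, about 1.5 N; stays where it is left. The drawer stays locked until the tab is well past half way.
- lock_tab_top (a point): Centre of the top of the red lock tab: an upright block 16 mm (x) by 10 mm (y), on a foot 20 by 16 mm and 3 mm thick; its top is 16 mm above the lid. It slides sideways over the front of the lid on the line x = -30 mm in the box's frame, from y = -12 mm (locked) to y = +12 mm (free). The dots, 10 mm across and flat, lie on the same line at y = -34 (white) and +34 mm (green).
- drawer (a joint): How far the drawer is out: 0 shut, 0.050 m fully out, toward the box's -x. Its own spring (about 2 to 3 N) pushes it out, damped, in about 2 to 3 s, while the lock tab is free and both keys are held down. If a key comes up too soon it stops at the next tooth; pressing both again lets it go on.
- drawer_front: Walnut front of the drawer, 114 mm wide, 44 mm high, 6 mm thick, with a flat brass disc. The axes and origin are those of the box when shut: the panel lies 53 mm ahead of the origin (at x = -53 mm), 10 to 54 mm above the underside. It moves with the drawer.
- pliers_green: Bystander: green-handled hand pliers lying flat, 140 x 47 x 11 mm. Origin: centre of its underside.
- tweezers_board: Bystander: steel tweezers lying flat, 130 x 15 x 8 mm. Origin: centre of its underside.
- drop_green: Bystander: small white dropper bottle with a green cap, diameter 25, 58 mm tall. Origin: centre of its underside.
- lid_cup_0: Bystander: blue plastic cap used as a dish, diameter 37, 22 mm tall. Origin: centre of its underside.
- thread_reel: Bystander: brown wooden thread reel standing, diameter 34, 54 mm tall. Origin: centre of its underside.
- loupe: Bystander: round grey-white loupe, diameter 31, 19 mm tall. Origin: centre of its underside.
- bench_pin: Wooden bench pin: a fixed wooden tongue with a notched end, standing out from the bench edge over the middle of the board; about 165 mm long (x), 85 mm wide (y), 25 mm thick, its top about 120 mm above the board. Origin: centre of its underside. The stock box stands on the board to its left or to its right, never under it.

How it is judged:
By the outcome, as a careful person would: the job done as asked, in the order asked, and still so for the second after the job is handed in, with the robot touching nothing.
It also fails if it takes over 38 s, if anything falls off the work surface, if the arm or the gripper's body presses on something with over 40 N, if the wrist force passes 120 N, or if a joint passes its speed limit or range.

## Robot

A 6-joint arm with a two-finger parallel gripper is mounted at the origin on a cart in front of the work surface, level with it; the furniture and walls round the work are solid. World frame = base frame: x ahead of the robot, y to its left, z up, the work surface at z = 0. Lengths are in m, angles in rad, forces in N, time in s.
With the tool pointing down it reaches from about 0.35 to 0.975 m from the base axis. Payload 4.9 kg.
Tool frame: the origin (TCP) lies where the fingers leave the gripper's body, on its centre line; the fingertips stand 73 mm ahead of it and the grasp point (between the pads) lies 54 mm ahead of it; z points along the fingers, y is the direction in which the jaws open and shut (so a half turn about z gives the same grasp; the last joint's range is limited). The gripper opens to 85 mm and grips with 20 to 120 N. Pads are 22 mm wide; open, the fingers measure 114 mm over their backs; the gripper's body (76 mm by 85 mm) begins 54 mm behind the grasp point. The pads swing forward as they close: fully open they stand 13 mm farther back than shut.
Start: joints at [1.013, 0.053, 1.613, -0, 1.476, -0.119], TCP at [0.266, 0.566, 0.304] pointing down, gripper open.
Joint ranges: [-3.01, 3.01], [-1.01, 2.22], [0.06, 2.58], [-1.02, 4.17], [0.09, 2.62], [-3.14, 3.14]. Speed limits (rad/s): [2.57, 2.57, 3.14, 3.14, 3.14, 3.14].

## Interface

Orientations are given as a rotation vector (axis times angle).
In Python, from station import monitor, vision, workorder gives the robot as it stands.
- The arm moves only by the tool arm_command, never from a script. Its argument "rows" is text: rows parted by semicolons, each of 6 numbers parted by spaces: the shift along the world's x, y, z in mm, then the turn, a rotation vector about the world's x, y, z in degrees. In form: tx ty tz wx wy wz; .... A call has 1 to 12 rows; each row is the pose to reach, as a shift and turn from the pose measured when the call began; what a row does not reach only later rows make up. A row lasts 1/8 s, in which the tool goes at most 62.5 mm and 10.7 degrees, less where a joint would pass 70% of its speed; a pose out of reach is approached as far as the arm can. A call with a gripper value outside its range is refused whole. "jaw" is the opening, from 0 (shut) to 1 (fully open), set as the call begins (left out, the last holds). The fingers move at their own pace and stop on an object; "squeeze" is the grip in N (left out, the last holds). Time passes only in rows, so rows that repeat a pose let the fingers close. It gives the time, the measured TCP pose, the force and the opening at its end, in the units of the state.
- monitor.get_obs(): the state, without advancing time (a new reading comes with each control period).
- vision.get_image(name): name is "scene" or "side" or "wrist"; returns a dict with "frame" (480x640x3 uint8, red, green, blue), "vfov" (degrees; the focal length in pixels is half the picture's height over the tangent of half this angle, whatever the lens; pixels are square), "cx", "cy" (the principal point, pixels), "R" (3x3) and "t" (3): a world point X has camera coordinates R X + t; the wrist camera has in their place "T_tool_cam" (4x4, takes a point from camera to tool coordinates, whose origin is the TCP and whose axes are the flange's). Camera axes: x right, y down, z forward; pixel columns grow to the right and rows downward; lengths in m; the calibration is good to about 2 mm. A picture is of the moment at which its call begins: read the wrist's pose just before it. There is no depth.
- workorder.finish_job(): hands the job in, once; it reports no verdict.
The state is a dict: "t": time; "q": joint angles; "dq": joint speeds; "effort": joint torques, N m; "tool_pos": TCP position; "tool_rot": TCP orientation; "contact_force": force on the tool from outside, world axes, zero at the start; "wrist_torque": the same for the moment, N m; "opening": finger opening in m.
Only numpy, scipy, OpenCV 4.12 (cv2) and the standard library are available. Lean on these libraries where they do the work, as an engineer would, in place of code of your own. Each camera call takes 0.05 s, during which the arm holds its last target. There are 200 camera calls.

## Working session

There is one attempt and no reset: what is moved stays moved. The work goes in short steps, Python scripts to look and compute and a tool call to move; the robot and the scene stay as the last step left them, time stands still between calls to the robot, and variables do not carry over. Pictures are saved under pics/ and viewed, about 8 in all and at most 12, crops included, and the job is handed in when it is done.

Besides the shell and the picture viewer there is one more tool, called after "Emit:" as name(argument=value, ...) on one line, values as JSON. arm_command: Moves the arm, as the interface text tells. Its arguments: {"type":"object","properties":{"rows":{"type":"string"},"jaw":{"type":"number"},"squeeze":{"type":"number"}},"required":["rows"]}

```bash
mkdir -p pics; cat > h.py <<'E'
import numpy as np, cv2
from scipy.spatial.transform import Rotation as Ro
from station import monitor, vision, workorder
def cam(name):
    o=monitor.get_obs(); im=vision.get_image(name)
    f=240/np.tan(np.radians(im["vfov"])/2)
    if "R" in im: R,t=np.array(im["R"]),np.array(im["t"])
    else:
        T=np.array(im["T_tool_cam"]); W=np.eye(4); W[:3,:3]=Ro.from_rotvec(o["tool_rot"]).as_matrix(); W[:3,3]=o["tool_pos"]
        C=np.linalg.inv(W@T); R,t=C[:3,:3],C[:3,3]
    return dict(img=im["frame"],f=f,cx=im["cx"],cy=im["cy"],R=R,t=t)
def save(c,n): cv2.imwrite(n,cv2.cvtColor(c["img"],cv2.COLOR_RGB2BGR)); np.savez(n[:-4]+".npz",**c)
def ray(c,u,v,z):
    d=c["R"].T@np.array([(u-c["cx"])/c["f"],(v-c["cy"])/c["f"],1]); o=-c["R"].T@c["t"]
    return o+d*(z-o[2])/d[2]
def proj(c,X):
    p=c["R"]@X+c["t"]; return p[0]/p[2]*c["f"]+c["cx"],p[1]/p[2]*c["f"]+c["cy"]
E
python3 - <<'E'
from h import *
for n in ("scene","side"):
    c=cam(n); save(c,f"pics/{n}.png"); print(n,c["f"],c["cx"],c["cy"],-c["R"].T@c["t"])
o=monitor.get_obs(); print({k:np.round(v,3) for k,v in o.items()}, Ro.from_rotvec(o["tool_rot"]).as_matrix().round(3))
E
```

```text
scene 473.725327833777 316.42559368690416 241.07846266521395 [ 0.03863615 -0.386877    0.66630328]
side 562.1131741383861 329.5337598459095 229.82060819935907 [ 0.43566526 -0.72062016  0.51372223]
{'t': np.float64(0.1), 'q': array([ 1.013,  0.053,  1.614,  0.   ,  1.476, -0.119]), 'dq': array([-0.001, -0.   , -0.003,  0.002,  0.001,  0.001]), 'effort': array([-0.0000e+00, -3.9491e+01, -3.7136e+01, -0.0000e+00,  4.0000e-03,
       -0.0000e+00]), 'tool_pos': array([0.265, 0.565, 0.303]), 'tool_rot': array([-6.840e-01, -3.066e+00,  3.000e-03]), 'contact_force': array([ 0.234, -0.096,  0.813]), 'wrist_torque': array([-0.017,  0.04 ,  0.054]), 'opening': np.float64(0.085)} [[-0.905  0.425 -0.001]
 [ 0.425  0.905 -0.002]
 [ 0.    -0.002 -1.   ]]
```

View pics/scene.png

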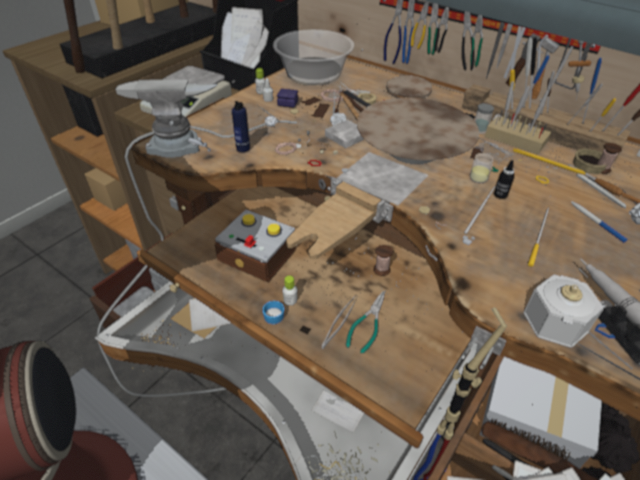

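View pics/side.png

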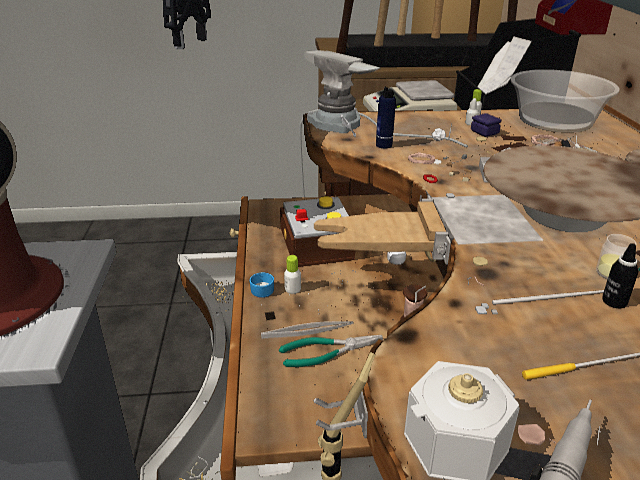

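The scene view has the box at about (255,243), left of the bench pin, with its keys at (249,219) and (274,229) and the red tab at (249,241). In the side view the tab is at (301,214). I'll enlarge both in one picture.

```bash
python3 - <<'E'
import cv2,numpy as np
a=cv2.imread("pics/scene.png")[200:290,205:305]; b=cv2.imread("pics/side.png")[185:275,270:370]
cv2.imwrite("pics/crop.png",np.hstack([cv2.resize(x,(400,360),interpolation=cv2.INTER_CUBIC) for x in (a,b)]))
E
```

```text
(no output)
```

View pics/crop.png

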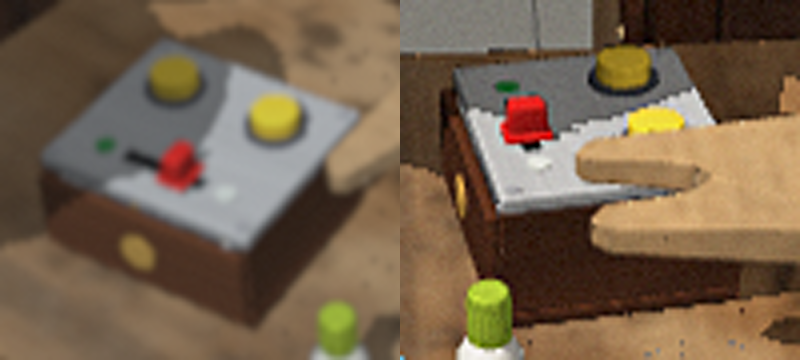

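```bash
cat > fit.py <<'E'
from h import *
from scipy.optimize import least_squares
P=dict(kl=[.02,.029,.074],kr=[.02,-.029,.074],g=[-.03,.034,.062],w=[-.03,-.034,.062],c00=[-.05,-.058,.062],c01=[-.05,.058,.062],c10=[.05,-.058,.062],c11=[.05,.058,.062])
def box(p,X):
    c,s=np.cos(p[2]),np.sin(p[2]); return np.array([p[0]+c*X[0]-s*X[1],p[1]+s*X[0]+c*X[1],p[3]+X[2]])
def fit(obs,zfree=True):  # list of (cam,name,u,v)
    r=lambda p:np.concatenate([np.subtract(proj(c,box(p if zfree else [*p[:3],0],P[n])),(u,v)) for c,n,u,v in obs])
    s=least_squares(r,[.5,.2,0,0],loss="soft_l1"); return s.x,r(s.x).reshape(-1,2).round(1)
E
python3 - <<'E'
from fit import *
s=np.load("pics/scene.npz"); d=np.load("pics/side.npz")
s,d=dict(s),dict(d)
S=[(s,"kl",174,68),(s,"kr",275,107),(s,"g",106,145),(s,"w",225,193),(s,"c00",250,247),(s,"c10",360,108),(s,"c01",40,157),(s,"c11",165,38)]
D=[(d,"kl",224,58),(d,"kr",256,118),(d,"g",107,87),(d,"w",140,161),(d,"c01",54,66),(d,"c00",98,207)]
O=[(c,n,205+u/4-.4,200+v/4-.4) for c,n,u,v in S]+[(c,n,270+u/4-.4,185+v/4-.4) for c,n,u,v in D]
for z in (True,False):
  for o in (O,O[:8],O[8:]): 
    p,r=fit(o,z); print(p.round(4)); 
p,r=fit(O); print(r.tolist())
for n,c in (("pliers",(363,322)),("drop",(290,303)),("cup",(274,318)),("reel",(384,270))): print(n,ray(s,*c,0).round(3))
for n,(u,v,z) in dict(tip1=(289,243,.12),tip2=(330,252,.12),back=(385,205,.12)).items(): print(n,ray(s,u,v,z).round(3))
E
```

```text
[0.5044 0.1059 0.1389 0.0012]
[0.504  0.1055 0.1474 0.0017]
[0.5042 0.102  0.1287 0.0032]
[0.5048 0.1069 0.1377 0.    ]
[0.5053 0.1068 0.1476 0.    ]
[0.5046 0.1081 0.1291 0.    ]
[[0.1, 0.4], [0.1, 0.4], [0.2, 0.1], [0.5, 0.4], [-0.8, -1.8], [0.4, 0.7], [-0.1, -0.8], [-0.4, -0.5], [-0.2, -0.4], [0.1, 0.4], [0.0, 0.2], [-0.3, 0.8], [-0.6, 0.3], [0.8, -1.9]]
pliers [ 0.494 -0.149  0.   ]
drop [ 0.45  -0.021 -0.   ]
cup [ 0.407 -0.02   0.   ]
reel [ 0.624 -0.114  0.   ]
tip1 [ 0.475 -0.003  0.12 ]
tip2 [ 0.5   -0.071  0.12 ]
back [ 0.661 -0.079  0.12 ]
```

Emit:
arm_command(rows="10 -50 0 0 0 3; 20 -100 0 0 0 8; 35 -150 0 0 0 13; 50 -200 0 0 0 18; 75 -250 0 0 0 23; 105 -300 -10 0 0 28; 135 -350 -20 0 0 33; 165 -400 -30 0 0 33; 190 -440 -40 0 0 33; 212 -475 -53 0 0 33; 212 -475 -53 0 0 33; 212 -475 -53 0 0 33", jaw=0.35)

```text
t: 1.6
tool_pos: [0.477, 0.0907, 0.2495]
tool_rot: [0.215, -3.133, 0.002]
contact_force: [-0.6, 0.9, -0.6]
opening: 0.0295
```

```bash
python3 - <<'E'
from h import *
print(np.array(vision.get_image("wrist")["T_tool_cam"]).round(3))
c=cam("wrist"); save(c,"pics/w1.png"); o=monitor.get_obs(); print(o["t"],o["tool_pos"],o["opening"],o["contact_force"],Ro.from_rotvec(o["tool_rot"]).as_matrix().round(3))
E
```

```text
[[-0.001 -0.959 -0.283  0.072]
 [ 1.    -0.001  0.001  0.   ]
 [-0.001 -0.283  0.959 -0.071]
 [ 0.     0.     0.     1.   ]]
1.7 [0.47698015 0.09129644 0.25007669] 0.030046634209290886 [-0.74180265 -0.55895123 -0.23841816] [[-0.99  -0.138  0.   ]
 [-0.138  0.99  -0.002]
 [-0.    -0.002 -1.   ]]
```

View pics/w1.png

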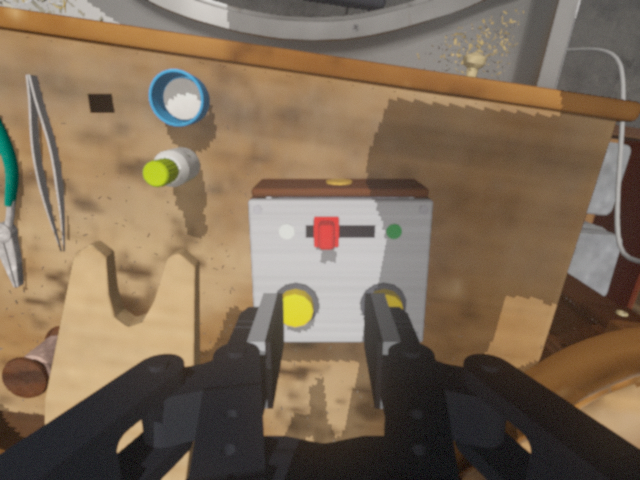

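The wrist view shows the lid corners at (250,199) and (432,199), and the white and green dots at (287,232) and (394,231). The right key is at (297,308) and the tab at (326,227). The pin's left edge is about 50 px right-side-clear of the box.

```bash
python3 - <<'E'
from fit import *
c=dict(np.load("pics/w1.npz"))
p,r=fit([(c,"c00",250,199),(c,"c01",432,199),(c,"g",394,231),(c,"w",287,232),(c,"kr",298,307)],False); print(p.round(4),r.tolist())
p[3]=0
for n,q in dict(tabstart=[-.03,-.012,.062],tabend=[-.03,.022,.062],keys=[.02,0,.062]).items(): print(n,(box(p,q)*1000).round(1))
print("pin edge",ray(c,197,260,.12).round(3),ray(c,85,250,.12).round(3))
E
```

```text
[0.5039 0.1064 0.1401 0.    ] [[-1.7, 0.7], [2.2, 0.1], [0.3, -0.8], [0.6, -1.5], [-2.0, 3.3]]
tabstart [475.9  90.3  62. ]
tabend [471.2 124.   62. ]
keys [523.8 109.2  62. ]
pin edge [0.484 0.028 0.12 ] [ 0.487 -0.028  0.12 ]
```

```bash
python3 - <<'E'
from h import *
c=dict(np.load("pics/w1.npz")); print(c["f"])
im=cv2.cvtColor(c["img"],cv2.COLOR_RGB2BGR)[270:350,210:420]
cv2.imwrite("pics/tips.png",cv2.resize(im,None,fx=3.8,fy=3.8,interpolation=cv2.INTER_CUBIC))
T=np.array(vision.get_image("wrist")["T_tool_cam"])
for u,v in ((283,293),(366,293),(278,295),(368,295)):
    d=T[:3,:3]@np.array([(u-c["cx"])/c["f"],(v-c["cy"])/c["f"],1]); 
    for x in (.011,.0,-.011): print(u,v,x,(T[:3,3]+d*(x-T[0,3])/d[0]).round(4))
E
```

```text
421.1314729339546
283 293 0.011 [ 0.011  -0.014   0.0672]
283 293 0.0 [ 0.     -0.0166  0.0922]
283 293 -0.011 [-0.011  -0.0192  0.1171]
366 293 0.011 [0.011  0.0155 0.0671]
366 293 0.0 [0.     0.0183 0.0921]
366 293 -0.011 [-0.011  0.021  0.117]
278 295 0.011 [ 0.011  -0.0156  0.0655]
278 295 0.0 [ 0.     -0.0185  0.0901]
278 295 -0.011 [-0.011  -0.0213  0.1148]
368 295 0.011 [0.011  0.0161 0.0654]
368 295 0.0 [0.     0.0189 0.09  ]
368 295 -0.011 [-0.011   0.0218  0.1146]
```

View pics/tips.png

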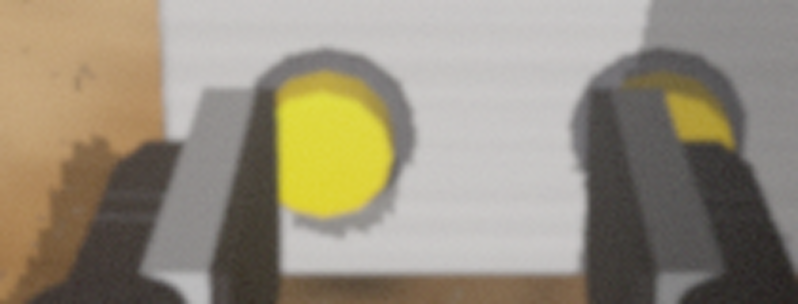

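The tips stand about 67 mm ahead of the TCP at the 30 mm opening, and the pads are about 5 mm thick at the tip. I'll descend astride the tab, tips about 7 mm above the lid.

Emit:
arm_command(rows="-1 -1 -25 0 0 0; -1 -1 -50 0 0 0; -1 -1 -75 0 0 0; -1 -1 -95 0 0 0; -1 -1 -105 0 0 0; -1 -1 -114 0 0 0; -1 -1 -114 0 0 0; -1 -1 -114 0 0 0")

```text
t: 2.75
tool_pos: [0.4765, 0.0904, 0.137]
tool_rot: [-0.218, 3.132, -0.003]
contact_force: [-0.2, 0.3, 0.3]
opening: 0.0297
```

```bash
python3 - <<'E'
from h import *
c=cam("wrist"); save(c,"pics/w2.png"); o=monitor.get_obs(); print(o["t"],o["tool_pos"],o["opening"],o["contact_force"])
E
```

```text
2.8 [0.47653947 0.09041716 0.13703924] 0.029911326174266444 [-0.54321486 -0.16748981 -0.26320353]
```

View pics/w2.png

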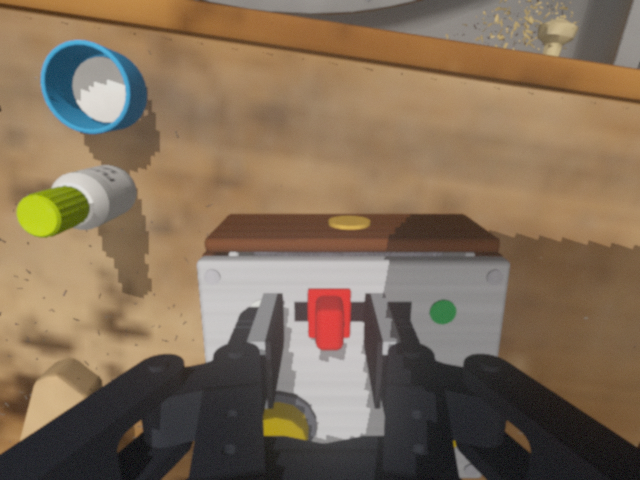

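The tab (329,320) sits between the pads, clear on both sides. Now I'll push toward the green dot (443,311), most of the way first.

Emit:
arm_command(rows="-1 5 0 0 0 0; -1 10 0 0 0 0; -2 14 0 0 0 0; -2.5 18 0 0 0 0; -3 22 0 0 0 0; -3.5 26 0 0 0 0; -4 29 0 0 0 0; -4.5 31 0 0 0 0; -4.5 31 0 0 0 0")

```text
t: 3.92
tool_pos: [0.4722, 0.1218, 0.1373]
tool_rot: [-0.218, 3.131, -0.002]
contact_force: [2.2, 1.0, 1.7]
opening: 0.0301
```

```bash
python3 - <<'E'
from h import *
c=cam("wrist"); save(c,"pics/w3.png"); o=monitor.get_obs(); print(o["t"],o["tool_pos"],o["opening"],o["contact_force"])
E
```

```text
3.975 [0.47219876 0.12175447 0.1373075 ] 0.02973630301434943 [2.30428167 1.05556113 2.77899183]
```

View pics/w3.png

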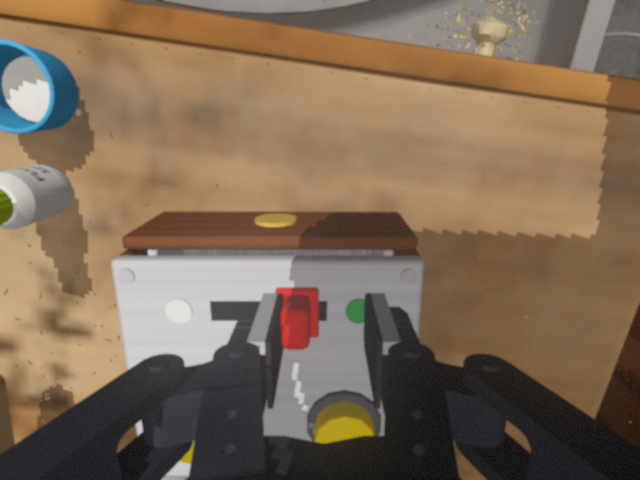

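Tab foot right edge is at 318 and the slot end at 327, so a millimetre or two may remain. I'll push on gently and watch the force.

Emit:
arm_command(rows="0 1 0 0 0 0; 0 2 0 0 0 0; 0 2 0 0 0 0")

```text
t: 4.35
tool_pos: [0.4721, 0.1231, 0.1373]
tool_rot: [-0.218, 3.132, -0.004]
contact_force: [0.4, -4.5, 2.5]
opening: 0.03
```

Emit:
arm_command(rows="0 1 0 0 0 0; 0 1.5 0 0 0 0; 0 1.5 0 0 0 0")

```text
t: 4.72
tool_pos: [0.4721, 0.1234, 0.1373]
tool_rot: [-0.218, 3.133, -0.01]
contact_force: [1.1, -7.5, 3.7]
opening: 0.0297
```

The tab is against its end stop: force has risen to 7.5 N with almost no motion. I'll back off, rise, open to about 53 mm and go above the keys.

Emit:
arm_command(rows="0 -4 0 0 0 0; 0 -6 0 0 0 0; 0 -6 20 0 0 0; 0 -6 50 0 0 0; 20 -9 70 0 0 0; 40 -12 75 0 0 0; 52 -14 75 0 0 0; 52 -14 75 0 0 0; 52 -14 75 0 0 0", jaw=0.625)

```text
t: 5.85
tool_pos: [0.5232, 0.1095, 0.2112]
tool_rot: [0.219, -3.133, 0.009]
contact_force: [1.0, 0.1, 0.2]
opening: 0.0535
```

```bash
python3 - <<'E'
from h import *
c=cam("wrist"); save(c,"pics/w4.png"); o=monitor.get_obs(); print(o["t"],o["tool_pos"],o["opening"],o["contact_force"])
c=cam("scene"); save(c,"pics/s4.png"); c=cam("side"); save(c,"pics/d4.png")
E
```

```text
5.9 [0.52319938 0.10954926 0.21131403] 0.05337632862565701 [ 0.50454925  0.95884072 -0.33421268]
```

View pics/w4.png

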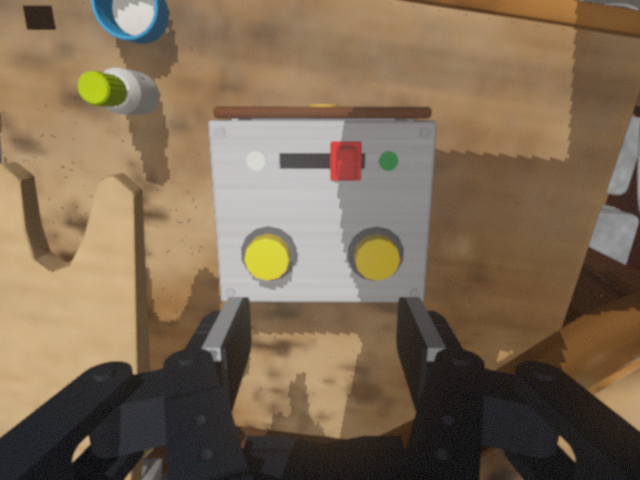

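Lid corners are at (209,121) and (436,121), dots at (256,161) and (389,161), keys at (267,258) and (377,258). The tab foot spans 331–361, right at the slot's green end.

```bash
python3 - <<'E'
from fit import *
c=dict(np.load("pics/w4.npz"))
O=[(c,"c00",209,121),(c,"c01",436,121),(c,"g",389,160.5),(c,"w",256,160.5),(c,"kr",267,257.5),(c,"kl",377,257.5),(c,"c10",220,302),(c,"c11",425,302)]
for z in (False,True):
    p,r=fit(O,z); print(p.round(4),r.tolist())
    if not z:p[3]=0
    print("keys",box(p,[.02,0,.074]).round(4),[box(p,P[k]).round(4).tolist() for k in("kl","kr")])
    for j in (0,.020,.022,.024): print("tab foot y edges",j,[np.round(proj(c,box(p,[-.03,-.012+j+s*.008,.065])),1).tolist() for s in(-1,1)])
print(c["img"][165:178:4,325:368,0].astype(int).tolist()[1])
T=np.array(vision.get_image("wrist")["T_tool_cam"])
for u,v in ((223,298),(424,298),(401,298),(248,298)):
    d=T[:3,:3]@np.array([(u-c["cx"])/c["f"],(v-c["cy"])/c["f"],1])
    for x in (.011,-.011):print((T[:3,3]+d*(x-T[0,3])/d[0]).round(4))
E
```

```text
[0.5041 0.1059 0.1386 0.    ] [[-1.8, -0.9], [1.4, -0.9], [-1.0, -0.2], [0.5, -0.2], [-0.2, 1.8], [0.6, 1.9], [0.8, -0.0], [-0.8, 0.3]]
keys [0.5239 0.1086 0.074 ] [[0.5199, 0.1373, 0.074], [0.5279, 0.0799, 0.074]]
tab foot y edges 0 [[283.0, 160.9], [314.3, 160.9]]
tab foot y edges 0.02 [[322.2, 160.9], [353.5, 160.9]]
tab foot y edges 0.022 [[326.1, 160.9], [357.5, 160.9]]
tab foot y edges 0.024 [[330.0, 160.9], [361.4, 160.9]]
[ 0.5043  0.1059  0.1384 -0.0014] [[-1.1, -0.4], [0.7, -0.4], [-1.4, 0.0], [0.9, -0.1], [0.1, 1.3], [0.2, 1.5], [1.4, -0.7], [-1.5, -0.3]]
keys [0.5241 0.1086 0.0726] [[0.5201, 0.1373, 0.0726], [0.5281, 0.0799, 0.0726]]
tab foot y edges 0 [[283.2, 161.1], [314.4, 161.1]]
tab foot y edges 0.02 [[322.2, 161.1], [353.3, 161.1]]
tab foot y edges 0.022 [[326.1, 161.1], [357.2, 161.1]]
tab foot y edges 0.024 [[330.0, 161.1], [361.1, 161.1]]
[177, 177, 176, 171, 165, 180, 200, 211, 215, 214, 203, 177, 175, 189, 188, 173, 161, 158, 159, 157, 160, 159, 157, 158, 157, 157, 158, 156, 151, 144, 137, 138, 145, 154, 153, 140, 128, 123, 125, 128, 137, 139, 136]
[ 0.011  -0.0344  0.063 ]
[-0.011  -0.0469  0.1114]
[0.011  0.0352 0.0628]
[-0.011   0.0478  0.1111]
[0.011  0.0272 0.0628]
[-0.011   0.0369  0.1112]
[ 0.011  -0.0257  0.063 ]
[-0.011  -0.0351  0.1114]
```

The tab is at 24 mm, its free end, and the box hasn't moved. Descending to just above the keys.

Emit:
arm_command(rows="1 -1 -20 0 0 0; 1 -1 -40 0 0 0; 1 -1 -55 0 0 0; 1 -1 -65 0 0 0; 1 -1 -70 0 0 0; 1 -1 -70 0 0 0", jaw=0.6)

```text
t: 6.8
tool_pos: [0.5246, 0.1086, 0.1422]
tool_rot: [-0.219, 3.134, -0.009]
contact_force: [-1.8, -0.8, 3.1]
opening: 0.0512
```

Emit:
arm_command(rows="0 0 -3 0 0 0; 0 0 -6 0 0 0; 0 0 -9 0 0 0; 0 0 -11 0 0 0; 0 0 -12 0 0 0; 0 0 -12 0 0 0; 0 0 -12 0 0 0")

```text
t: 7.68
tool_pos: [0.5257, 0.1087, 0.1369]
tool_rot: [0.22, -3.133, 0.01]
contact_force: [-19.6, -3.4, 37.2]
opening: 0.0511
```

Keys bottomed, but the press is harder than needed. I'll ease it while holding.

Emit:
arm_command(rows="0 0 -2.5 0 0 0; 0 0 -2.5 0 0 0; 0 0 -2.5 0 0 0")

```text
t: 8.05
tool_pos: [0.5268, 0.1089, 0.1374]
tool_rot: [-0.22, 3.132, -0.01]
contact_force: [-5.6, -0.9, 12.7]
opening: 0.0511
```

```bash
python3 - <<'E'
from h import *
c=cam("wrist"); save(c,"pics/w5.png"); o=monitor.get_obs(); print(o["t"],o["tool_pos"],o["opening"],o["contact_force"])
E
```

```text
8.1 [0.52686687 0.1088796  0.13738953] 0.05133897597648662 [-6.27921606  0.16239386 12.51292586]
```

View pics/w5.png

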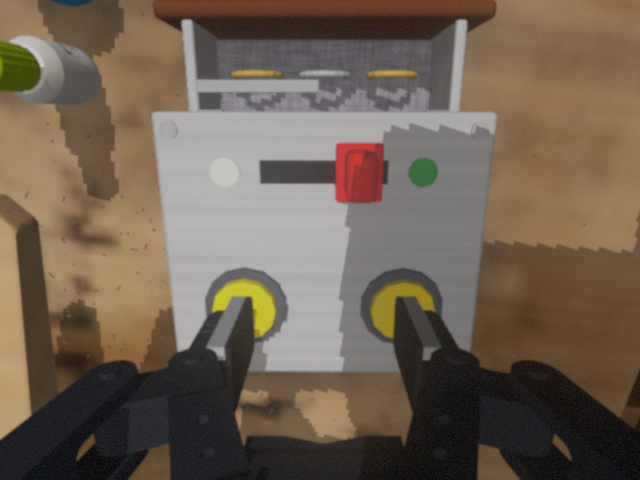

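Both keys are down and the drawer is already well out. I'll keep holding for another 3 s.

Emit:
arm_command(rows="0 0 -2.5 0 0 0; 0 0 -2.5 0 0 0; 0 0 -2.5 0 0 0; 0 0 -2.5 0 0 0; 0 0 -2.5 0 0 0; 0 0 -2.5 0 0 0; 0 0 -2.5 0 0 0; 0 0 -2.5 0 0 0; 0 0 -2.5 0 0 0; 0 0 -2.5 0 0 0; 0 0 -2.5 0 0 0; 0 0 -2.5 0 0 0")

```text
t: 9.6
tool_pos: [0.527, 0.1089, 0.1374]
tool_rot: [-0.221, 3.133, -0.01]
contact_force: [-9.4, -1.7, 14.7]
opening: 0.0515
```

Emit:
arm_command(rows="0 0 -2.5 0 0 0; 0 0 -2.5 0 0 0; 0 0 -2.5 0 0 0; 0 0 -2.5 0 0 0; 0 0 -2.5 0 0 0; 0 0 -2.5 0 0 0; 0 0 -2.5 0 0 0; 0 0 -2.5 0 0 0; 0 0 -2.5 0 0 0; 0 0 -2.5 0 0 0; 0 0 -2.5 0 0 0; 0 0 -2.5 0 0 0")

```text
t: 11.1
tool_pos: [0.5271, 0.109, 0.1373]
tool_rot: [0.222, -3.133, 0.01]
contact_force: [-9.4, -0.8, 14.3]
opening: 0.0513
```

```bash
python3 - <<'E'
from h import *
c=cam("wrist"); save(c,"pics/w6.png"); o=monitor.get_obs(); print(o["t"],o["tool_pos"],o["opening"],o["contact_force"])
E
```

```text
11.15 [0.52713742 0.10896423 0.13736374] 0.051204938427718096 [-9.31889647 -1.95097831 14.80518359]
```

View pics/w6.png

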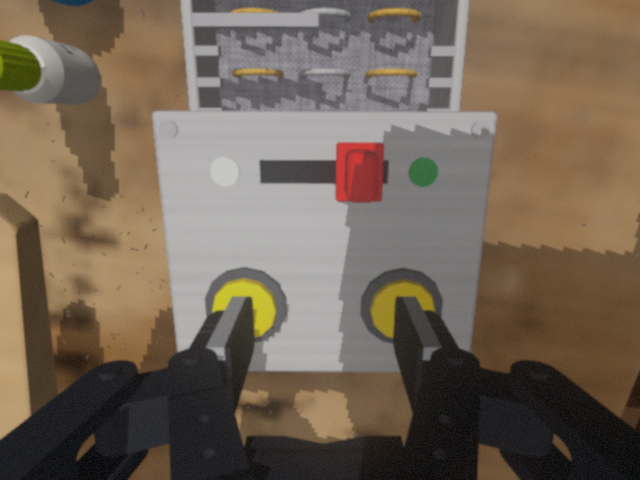

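The front has moved out of view. I'll hold another 1.5 s, then check the travel from the scene and side cameras before releasing.

Emit:
arm_command(rows="0 0 -2.5 0 0 0; 0 0 -2.5 0 0 0; 0 0 -2.5 0 0 0; 0 0 -2.5 0 0 0; 0 0 -2.5 0 0 0; 0 0 -2.5 0 0 0; 0 0 -2.5 0 0 0; 0 0 -2.5 0 0 0; 0 0 -2.5 0 0 0; 0 0 -2.5 0 0 0; 0 0 -2.5 0 0 0; 0 0 -2.5 0 0 0")

```text
t: 12.65
tool_pos: [0.5272, 0.109, 0.1373]
tool_rot: [0.222, -3.132, 0.011]
contact_force: [-10.1, -2.4, 14.0]
opening: 0.0514
```

```bash
python3 - <<'E'
from h import *
w=cam("wrist"); b=dict(np.load("pics/w6.npz"))["img"]; print("moved px diff",np.abs(w["img"][0:100,190:470].astype(int)-b[0:100,190:470]).mean())
c=cam("scene"); d=cam("side"); save(c,"pics/s7.png"); save(d,"pics/d7.png")
a=cv2.resize(c["img"][200:300,195:305],(440,400),interpolation=cv2.INTER_CUBIC); e=cv2.resize(d["img"][175:275,270:360],(360,400),interpolation=cv2.INTER_CUBIC)
cv2.imwrite("pics/c7.png",cv2.cvtColor(np.hstack([a,e]),cv2.COLOR_RGB2BGR))
E
```

```text
moved px diff 1.9915595238095238
```

View pics/c7.png

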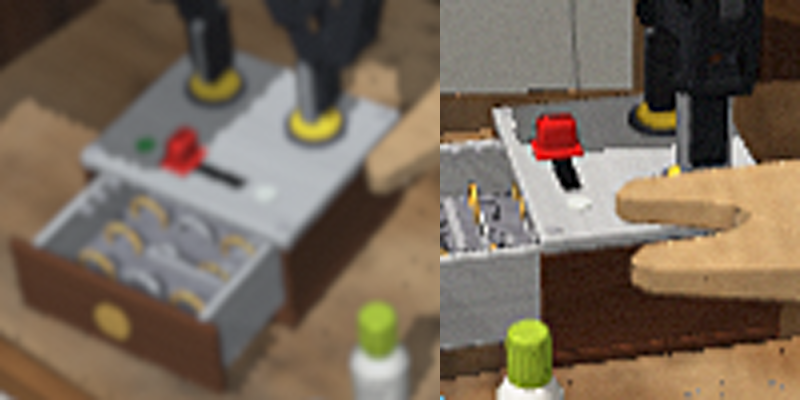

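The drawer is far out, the red tab is by the green dot, and one finger is on each key. Next I'll measure the travel from the brass disc, at about (223,280) in the scene image.

```bash
python3 - <<'E'
from fit import *
c=dict(np.load("pics/s7.npz")); w=dict(np.load("pics/w6.npz"))
p,r=fit([(w,"c00",153,114),(w,"c01",496,114),(w,"w",224.5,172.5),(w,"g",423,172.5),(w,"c10",178,372),(w,"c11",474,372)],False); print(p.round(4),r.tolist()); p[3]=0
for q in ([.5041,.1059,.1386,0],p):
    for d in (0,.03,.04,.045,.05): print(d,[np.round(proj(c,box(q,X)),1).tolist() for X in([-.056-d,0,.032],[-.056-d,-.057,.054],[-.056-d,.057,.054])])
print("seen disc",195+112/4-.4,200+320/4-.4,"corner R",195+220/4-.4,200+323/4-.4,"corner L",195+13/4-.4,200+243/4-.4)
E
```

```text
[0.5047 0.1059 0.142  0.    ] [[-2.8, -1.1], [2.2, -1.8], [1.4, 0.4], [-0.9, 0.2], [1.5, 1.1], [-4.6, 1.6]]
0 [[239.5, 262.6], [264.2, 265.1], [213.5, 243.8]]
0.03 [[229.9, 272.8], [254.7, 275.9], [203.3, 253.6]]
0.04 [[226.5, 276.4], [251.4, 279.6], [199.8, 256.9]]
0.045 [[224.9, 278.1], [249.8, 281.4], [198.0, 258.6]]
0.05 [[223.2, 279.9], [248.1, 283.3], [196.3, 260.3]]
0 [[239.8, 262.4], [264.6, 264.9], [213.8, 243.7]]
0.03 [[230.2, 272.7], [255.1, 275.7], [203.6, 253.5]]
0.04 [[226.9, 276.2], [251.9, 279.3], [200.1, 256.8]]
0.045 [[225.3, 278.0], [250.2, 281.2], [198.4, 258.5]]
0.05 [[223.6, 279.8], [248.6, 283.1], [196.6, 260.3]]
seen disc 222.6 279.6 corner R 249.6 280.35 corner L 197.85 260.35
```

Travel matches 50 mm and the box has not shifted beyond about 1 mm. Releasing straight up and moving clear.

Emit:
arm_command(rows="0 0 0 0 0 0; 0 0 3 0 0 0; 0 0 7 0 0 0; 0 0 13 0 0 0; 0 0 25 0 0 0; 0 0 45 0 0 0; 0 0 70 0 0 0; 0 0 95 0 0 0; -20 20 120 0 0 0; -40 40 140 0 0 0; -40 40 140 0 0 0; -40 40 140 0 0 0")

```text
t: 14.3
tool_pos: [0.4874, 0.1487, 0.2777]
tool_rot: [0.222, -3.133, 0.011]
contact_force: [-0.2, -0.9, -1.4]
opening: 0.0512
```

```bash
python3 - <<'E'
from h import *
o=monitor.get_obs(); print(o["t"],o["tool_pos"],o["contact_force"])
w=cam("wrist"); save(w,"pics/w8.png")
E
```

```text
14.3 [0.48740719 0.14874807 0.27767034] [-0.15415664 -0.92774799 -1.36837837]
```

View pics/w8.png

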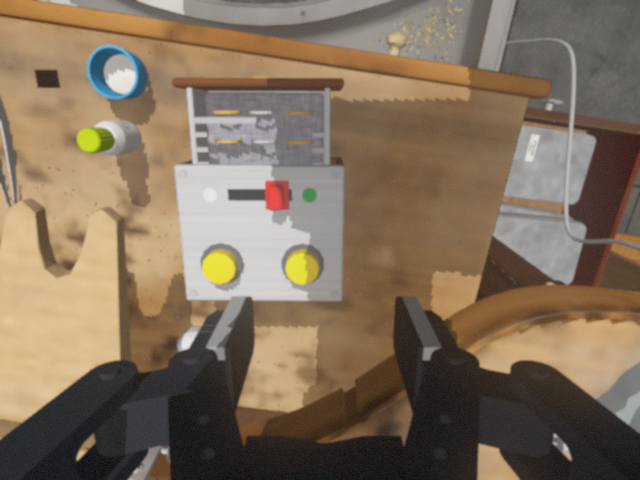

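The picture shows the drawer fully out (front at 258,84), the tab at the free end (277,195), both keys up (220,267 and 302,267) and the arm clear. Handing in.

```bash
python3 -c "
from h import *
workorder.finish_job()"
```

```text
the job is handed in; nothing more can be done
```

The stock box is open. I pushed the red tab to the green-dot end, pressed both yellow keys together for about 5 s until the drawer came out by itself, then released the keys and moved clear. I handed the job in at about 14.3 s.

**Checks:**
- **Lock tab:** it measured at 24 mm, its free end.
- **Drawer:** the brass disc matched 50 mm of travel in the scene view. The panel-corner readings scattered by 1–3 pixels around that; I took the disc as the more reliable one.
- **Keys, arm and force:** the last picture shows both keys up and the arm clear, and the force reading was about zero.
- **Box:** its measured position changed by less than about 1 mm.
- **Other things on the board:** I saw nothing disturbed in the last picture. It does not show all of them, and I did not measure their positions again.

**Firm press:** the first press on the keys was harder than planned, about 37 N down and 20 N sideways through the fingertips. I eased it to about 14 N down for the rest of the hold.

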